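Weigh the sample can on the spring hook scale

ROBOT

A 7-joint arm with a two-finger parallel gripper is mounted at the origin on a cart in front of the work surface, level with it; the furniture and walls round the work are solid. World frame = base frame: x ahead of the robot, y to its left, z up, the work surface at z = 0. Lengths are in m, angles in rad, forces in N, time in s.
With the tool pointing down it reaches from about 0.4 to 0.85 m from the base axis. Payload 4.5 kg.
Tool frame: the origin (TCP) lies on the centre line of the jaws, within the pads' length; the fingertips stand 8 mm ahead of it and the grasp point (between the pads) lies 11 mm behind it; z points along the fingers, x is the direction in which the jaws open and shut, and the axes are right-handed (so a half turn about z gives the same grasp; the last joint's range is limited). The gripper opens to 88 mm and grips with 3 to 60 N. Pads are 18 mm wide; open, the fingers measure 123 mm over their backs; the gripper's body (75 mm by 187 mm) begins 45 mm behind the grasp point.
Start: joints at [-1.264, 0.689, -0.195, 1.565, 0.157, 0.902, -0.215], TCP at [0.168, 0.602, 0.207] pointing down, gripper open.
Joint ranges: [-3.01, 3.01], [-0.46, 2.08], [-1.47, 1.51], [0.13, 2.56], [-1, 4.14], [0.04, 2.09], [-2.66, 2.66]. Speed limits (rad/s): [2.57, 2.57, 3.14, 3.14, 3.14, 3.14, 3.14].

INTERFACE

Orientations are given as a unit quaternion [x, y, z, w].
In Python, from plant import r gives the robot as it stands.
- The arm moves only by the shell command python3 -m pendant 'ROWS' [FORCE]. ROWS is JSON, a list of rows, each a list of 3 entries, a list of its own where there are three numbers: the turn, a rotation vector about the tool's x, y, z in rad, then the shift along the tool's x, y, z in m, then the opening, from 0 (shut) to 1 (fully open). In form: [[[wx, wy, wz], [tx, ty, tz], claw], ...]. A call has 1 to 10 rows; each row is the pose to reach, as a shift and turn from the pose commanded when the call began, along the tool's axes at that moment; what a row does not reach only later rows make up. A row lasts 1/10 s, in which the tool goes at most 50 mm and 8.59 degrees, less where a joint would pass 70% of its speed; a pose out of reach is approached as far as the arm can. A call with a gripper value outside its range is refused whole. The fingers move at their own pace and stop on an object; FORCE is the grip in N (left out, the last holds). Time passes only in rows, so rows that repeat a pose let the fingers close. It gives the time, the measured TCP pose, the force and the opening at its end, in the units of the state.
- r.get_state(): the state, without advancing time (a new reading comes with each control period).
- r.snapshot(name): name is "scene" or "top" or "wrist"; returns a dict with "image" (400x640x3 uint8, red, green, blue), "mtx" (3x3 intrinsics, pixels), "dist" ([k1, k2, p1, p2, k3] as OpenCV has them; the pictures are not rectified), "R" (3x3) and "t" (3): a world point X has camera coordinates R X + t; the wrist camera has in their place "T_tool_cam" (4x4, takes a point from camera to tool coordinates, whose origin is the TCP and whose axes are the tool frame's). Camera axes: x right, y down, z forward; pixel columns grow to the right and rows downward; lengths in m; the calibration is good to about 2 mm. A picture is of the moment at which its call begins: read the wrist's pose just before it. There is no depth.
- r.finish_job(): hands the job in, once; it reports no verdict.
The state is a dict: "clock": time; "q": joint angles; "qd": joint speeds; "joint_torque": joint torques, N m; "tool_pos": TCP position; "eef_rot": TCP orientation; "contact_force": force on the tool from outside, world axes, zero at the start; "moment": the same for the moment, N m; "opening": opening from 0.0 (shut) to 1.0 (fully open).
Only numpy, scipy, OpenCV 4.12 (cv2) and the standard library are available. Lean on these libraries where they do the work, as an engineer would, in place of code of your own. Each camera call takes 0.05 s, during which the arm holds its last target. There are 200 camera calls.

TASK

Weigh the sample can: hang it by its wire bail in the valley of the spring scale's hook, and lower it with the hook until the spring carries the whole weight before you let go, so that the hook neither drops nor jumps. Let it hang free until it has been quite still for a good second, then lift it off so slowly that the hook follows it up without a jerk, and stand it upright in the middle of the pad of weigh slips. Never pull the hook down to the red end mark or shove the scale, and leave the other things where they are.

Things in the scene. Friction and masses are not known exactly. Their poses are not given: they have to be found in the camera images.
- sample_can: Lidded steel can, 84 mm across, 50 mm high, with stiff 6 mm wire bail and blue grip; 158 mm high in all. Weight unknown, 0.20 to 0.72 kg. Origin: centre of underside; z up. The bail stands in the can's y-z plane, so one looks through it along the can's x; the opening reaches from 51 mm (lid) to 114 mm above the underside, 22 mm wide in its upper 25 mm, wider below.
- can_grip (a point): Middle of the blue grip, 145 mm above the can's underside. The grip is a block 20 mm along the can's y, 16 mm along its x, from 121 to 158 mm above the underside. Grasped across its y from above, the fingers stay clear of the hook. Axes of the can.
- bail_eye (a point): Point of the bail that rests on the hook: middle of the underside of the top wire, 114 mm above the can's underside and 31 mm below can_grip. Axes of the can.
- hook_scale: Spring scale screwed to the table: grey base plate 215 x 130 mm, top 20 mm above the table, reaching 160 mm ahead of the origin; column 44 x 52 mm, 318 mm high, with white graduated front, red pointer and red end mark. Origin: on the table, 4 mm ahead of the column's front. -x is ahead, the way the hook points (to the robot, give or take its yaw); z up.
- hook_valley (a point): Where the bail's eye comes to rest: upper side of the rod in the bottom of the hook's valley, 118 mm ahead (-x) of the scale's origin, 229 mm above the table when unloaded; it moves with the hook. Axes of the scale. The can hangs here with its x along the scale's x, either way round.
- hook_end (a point): Free end of the hook, 23 mm ahead (-x) of the valley; its top is 22 mm higher than hook_valley. Hook: 8 mm round rod along the scale's x, from the column down at 45 degrees into the valley, flat there for 10 mm, and up at 45 degrees to this end; behind the valley it rises 16 mm. The bail passes over this end from the front, then down into the valley. Axes of the scale.
- scale_hook (a joint): Travel of the sprung hook in m: 0 at its upper stop (empty), growing downwards, at most 0.075; red end mark at 0.065. Spring 130 N/m, lightly damped: starts to sink at 0.4 N, then about 8 mm per newton, so the can alone takes it to 0.012 to 0.052. While the can is held the hook goes where the hand goes, so travel does not show when the spring carries it all.
- weigh_slips: Pad of white weigh slips with a red bound edge, fixed on the table, 119 mm (its x) by 158 mm (its y) by 9 mm thick. Origin: centre of its underside.
- weight_100: Brass calibration weight beside the scale, 27 mm across, 30 mm high; to be left alone. Origin: underside.
- weight_50: Brass calibration weight beside the scale, 21 mm across, 24 mm high; to be left alone. Origin: underside.
- stamp: Wooden hand stamp, 37 x 48 x 74 mm; to be left alone. Origin: underside.
- inkpad: Closed blue ink pad, 72 x 98 x 16 mm; to be left alone. Origin: underside.
- vial_dark: Small bottle with a black cap, 31 mm across, 62 mm high; to be left alone. Origin: underside.
- vial_white: Small bottle with a white cap, 26 mm across, 52 mm high; to be left alone. Origin: underside.
Not all that is in view belongs to the job. Of the things that look like the sample_can, take the one that is nearest to the robot's base at the start. There is more than one size of the weigh_slips; the one meant has the size given above.

How it is judged:
By the outcome, as a careful person would: the job done as asked, in the order asked, and still so for the second after the job is handed in, with the robot touching nothing.
It also fails if it takes over 67 s, if anything falls off the work surface, if the arm or the gripper's body presses on something with over 40 N, if the wrist force passes 120 N, or if a joint passes its speed limit or range.

## Working session

There is one attempt and no reset: what is moved stays moved. The work goes in short steps, Python scripts to look and compute and a shell command to move; the robot and the scene stay as the last step left them, time stands still between calls to the robot, and variables do not carry over. Pictures are saved under pics/ and viewed, about 8 in all and at most 12, crops included, and the job is handed in when it is done.

```bash
mkdir -p pics; ls
python3 - <<'E'
from plant import r
import cv2,numpy as np
for n in("scene","top"):
    s=r.snapshot(n);cv2.imwrite(f"pics/{n}0.png",s["image"][:,:,::-1])
    print(n,np.round(s["mtx"],1).tolist(),np.round(s["dist"],3),(-s["R"].T@s["t"]).round(3),np.round(s["R"],3).tolist())
st=r.get_state();print(st)
E
```

```text
pics
scene [[366.2, 0.0, 318.5], [0.0, 366.2, 194.8], [0.0, 0.0, 1.0]] [0.023 0.    0.    0.    0.   ] [-0.045 -0.909  0.767] [[0.807, -0.591, 0.001], [-0.298, -0.409, -0.862], [0.51, 0.696, -0.506]]
top [[487.4, 0.0, 317.8], [0.0, 487.4, 194.1], [0.0, 0.0, 1.0]] [-0.026  0.     0.     0.     0.   ] [ 0.248 -0.084  1.691] [[-0.074, -0.997, -0.005], [-0.975, 0.073, -0.21], [0.21, -0.011, -0.978]]
{'clock': 0.1, 'q': array([-1.26419522,  0.68986505, -0.19450949,  1.56621088,  0.15731225,
        0.90252066, -0.21508524]), 'qd': array([ 0.00033952, -0.00120261,  0.00057856, -0.00277886,  0.00086001,
       -0.0016575 , -0.00049375]), 'joint_torque': array([-2.80347704e-03, -5.28500676e+01, -1.27146866e+00, -1.53836846e+01,
       -5.25988627e-02,  1.97360707e-03,  5.00209035e-05]), 'tool_pos': array([0.16828595, 0.60128708, 0.20621967]), 'eef_rot': array([ 7.96663510e-01,  6.04422536e-01, -5.97927445e-04,  5.41125482e-04]), 'contact_force': array([ 0.54809721, -0.41021025, -0.49976873]), 'moment': array([-0.01365217, -0.01209409,  0.00702963]), 'opening': 1.0022422783107114}
```

View pics/scene0.png

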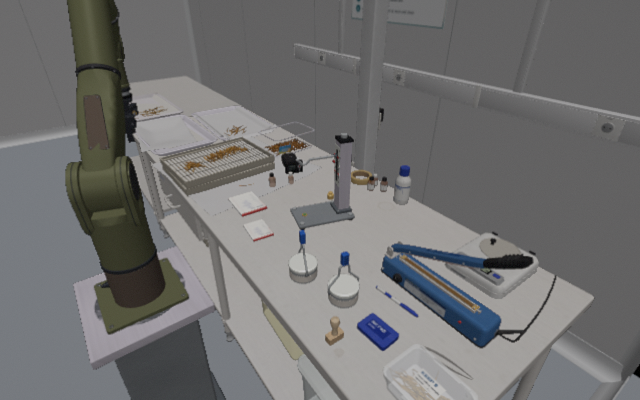

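View pics/top0.png

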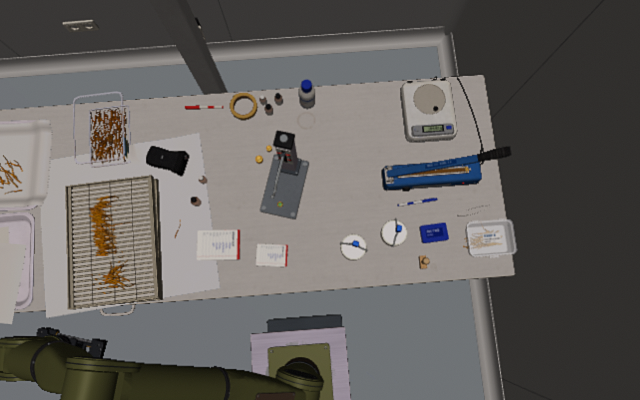

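The scene shows two cans: top view (353,247) and (394,232). There are two pads, (218,245) larger and (272,255) smaller, and the scale is at about (285,180). Next I'll enlarge and measure.

```bash
cat > h.py <<'E'
from plant import r
import cv2,numpy as np
def ray(s,uv):
    p=cv2.undistortPoints(np.array([[uv]],float),np.array(s["mtx"]),np.array(s["dist"]))[0,0]
    R=np.array(s["R"]);t=np.array(s["t"]);return -R.T@t,R.T@np.r_[p,1]
def at(s,uv,z):
    c,d=ray(s,uv);return (c+d*(z-c[2])/d[2]).round(4)
def proj(s,X):
    R=np.array(s["R"]);return cv2.projectPoints(np.array(X,float).reshape(-1,3),cv2.Rodrigues(R)[0],np.array(s["t"],float),np.array(s["mtx"]),np.array(s["dist"]))[0][:,0].round(1)
def wrist():
    from scipy.spatial.transform import Rotation as Ro
    st=r.get_state();s=r.snapshot("wrist");T=np.eye(4);T[:3,:3]=Ro.from_quat(st["eef_rot"]).as_matrix();T[:3,3]=st["tool_pos"]
    C=np.linalg.inv(T@np.array(s["T_tool_cam"]));s["R"]=C[:3,:3];s["t"]=C[:3,3];return s,st
E
python3 - <<'E'
from h import *
s=r.snapshot("top")
im=s["image"][:,:,::-1]
cv2.imwrite("pics/c1.png",cv2.resize(im[120:275,190:420],None,fx=3.4,fy=3.4,interpolation=cv2.INTER_CUBIC))
for n,uv,z in [("canA lid",(353,247),.05),("A grip",(355,243.5),.158),("canB lid",(394,232),.05),("padL",(218,245),.009),("padS",(272,255),.009)]: print(n,at(s,uv,z))
for uv in [(197,231),(239,230),(240,259),(197,261),(257,244),(287,244),(287,266),(256,266)]: print(uv,at(s,uv,.009))
E
```

```text
canA lid [ 0.4092 -0.2066  0.05  ]
A grip [ 0.4091 -0.2058  0.158 ]
canB lid [ 0.4494 -0.3496  0.05  ]
padL [0.4547 0.2554 0.009 ]
padS [0.4065 0.0707 0.009 ]
(197, 231) [0.5089 0.3271 0.009 ]
(239, 230) [0.5016 0.1806 0.009 ]
(240, 259) [0.4009 0.1813 0.009 ]
(197, 261) [0.4049 0.3295 0.009 ]
(257, 244) [0.4482 0.1204 0.009 ]
(287, 244) [0.4406 0.0169 0.009 ]
(287, 266) [0.3652 0.0215 0.009 ]
(256, 266) [0.373  0.1275 0.009 ]
```

View pics/c1.png

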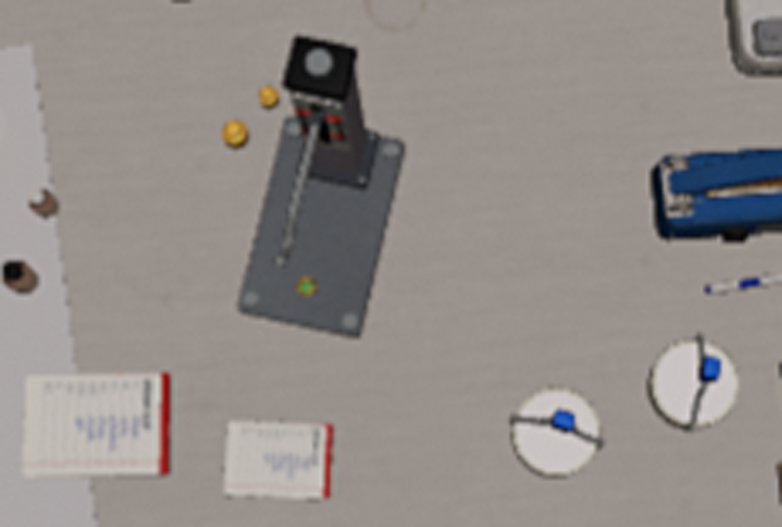

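Can A at crop (557,432) is nearest to the base (0.46 m, against 0.57 m for B). Its bail runs from (513,417) to (600,442), with the grip at (564,420). The hook tip is at about (281,262). The base corners are (240,312), (358,336) and (405,140). The larger pad is at (96,424).

Run:
```python
from h import *
s=r.snapshot("top"); sc=r.snapshot("scene")
f=lambda x,y:(190+(x+.5)/3.4-.5,120+(y+.5)/3.4-.5)
def P(n,xy,z): 
    p=at(s,f(*xy),z);print(n,p);return p
a=P("bail1",(513,417),.05);b=P("bail2",(600,442),.05);P("lid",(556,432),.05);P("grip",(565,417),.158)
print("can y dir deg",np.degrees(np.arctan2(*(a-b)[[1,0]])))
fl=P("fl",(240,312),.02);fr=P("fr",(358,336),.02);br=P("br",(405,140),.02)
print(np.linalg.norm(fl-fr),np.linalg.norm(fr-br))
x=br-fr;y=fl-fr;print("yaw",np.degrees(np.arctan2(x[1],x[0])),np.degrees(np.arctan2(-y[0],y[1])))
yaw=(np.arctan2(x[1],x[0])+np.arctan2(-y[0],y[1]))/2
c=(fl+br)/2;R=np.array([[np.cos(yaw),-np.sin(yaw)],[np.sin(yaw),np.cos(yaw)]])
o=c[:2]+R@[.0525,0];print("origin",o,"yaw",np.degrees(yaw))
he=o+R@[-.141,0];hv=o+R@[-.118,0];print("valley",hv,"end",he)
top=[np.r_[o+R@q,.318] for q in[(.004,.026),(.004,-.026),(.048,.026),(.048,-.026)]]
q=proj(s,top+[np.r_[he,.245],np.r_[hv,.229]]);print("crop px",((q-[190,120])*3.4).round(0).tolist())
print("scene px",proj(sc,[np.r_[he,.245],np.r_[hv,.229]]).tolist())
cs=[P("pad",p,.009) for p in[(24,374),(170,373),(170,474),(22,475)]]
print(np.linalg.norm(cs[0]-cs[1]),np.linalg.norm(cs[1]-cs[2]),np.mean(cs,0))
cs=[P("padS",p,.009) for p in[(227,420),(333,424),(330,498),(223,496)]]
print(np.linalg.norm(cs[0]-cs[1]),np.linalg.norm(cs[1]-cs[2]))
from scipy.spatial.transform import Rotation as Ro
print(Ro.from_quat(r.get_state()["eef_rot"]).as_matrix().round(3).tolist())
print(np.round(r.snapshot("wrist")["T_tool_cam"],3).tolist())
im=sc["image"][120:330,210:390,::-1];cv2.imwrite("pics/sc1.png",cv2.resize(im,None,fx=2.8,fy=2.8,interpolation=cv2.INTER_CUBIC))
```

```text
bail1 [ 0.4282 -0.1661  0.05  ]
bail2 [ 0.3971 -0.2498  0.05  ]
lid [ 0.4102 -0.2073  0.05  ]
grip [ 0.4127 -0.2087  0.158 ]
can y dir deg 69.61669025508938
fl [0.5597 0.1024 0.02  ]
fr [ 0.5258 -0.0167  0.02  ]
br [ 0.7294 -0.0791  0.02  ]
0.12383061010913254 0.21294769310795553
yaw -17.039427484505104 -15.888195474488876
origin [ 0.69489744 -0.00322901] yaw -16.46381147949699
valley [0.58173557 0.03021333] end [0.55967859 0.03673176]
crop px [[283.0, 78.0], [342.0, 90.0], [295.0, 31.0], [353.0, 43.0], [282.0, 261.0], [289.0, 240.0]]
scene px [[297.2, 160.1], [303.9, 163.4]]
pad [0.5137 0.328  0.009 ]
pad [0.5037 0.1783 0.009 ]
pad [0.4008 0.1825 0.009 ]
pad [0.4107 0.3324 0.009 ]
0.15003362956350821 0.10298567861600956 [0.457225 0.2553   0.009   ]
padS [0.4512 0.1223 0.009 ]
padS [0.4392 0.0149 0.009 ]
padS [0.3649 0.0225 0.009 ]
padS [0.3748 0.13   0.009 ]
0.1080683117292021 0.07468768305416895
[[0.269, 0.963, -0.0], [0.963, -0.269, -0.001], [-0.001, 0.0, -1.0]]
[[1.0, -0.001, 0.001, -0.001], [0.0, 0.957, 0.29, -0.075], [-0.001, -0.29, 0.957, -0.178], [0.0, 0.0, 0.0, 1.0]]
```

View pics/sc1.png

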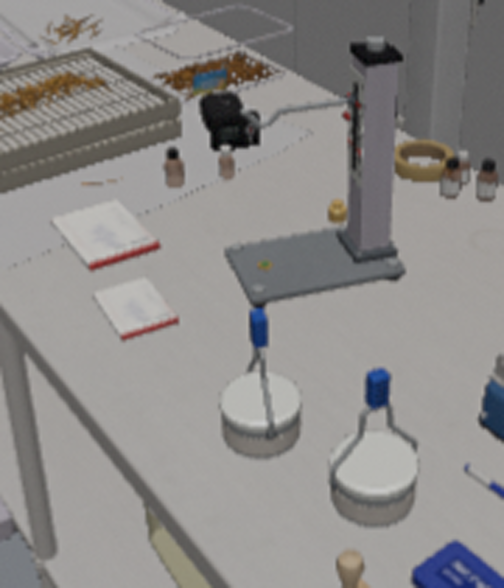

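The hook prediction agrees with the picture: the projected end (282,261) matches the seen tip (281,262). I'll move up over the large pad and check its size on the way.

```bash
python3 -m pendant '[[[0,0,0],[-0.03,0.04,-0.03],1],[[0,0,0],[-0.254,0.322,-0.094],1],[[0,0,0],[-0.254,0.322,-0.094],1],[[0,0,0],[-0.254,0.322,-0.094],1],[[0,0,0],[-0.254,0.322,-0.094],1],[[0,0,0],[-0.254,0.322,-0.094],1],[[0,0,0],[-0.254,0.322,-0.094],1],[[0,0,0],[-0.254,0.322,-0.094],1],[[0,0,0],[-0.254,0.322,-0.094],1],[[0,0,0],[-0.254,0.322,-0.094],1]]'
python3 - <<'E'
from h import *
s,st=wrist();print(st["tool_pos"],st["eef_rot"],st["clock"])
cv2.imwrite("pics/w1.png",s["image"][:,:,::-1])
g=s["image"].astype(int);print(proj(s,[[.457,.255,.009]]),s["mtx"])
E
```

```text
clock: 1.3
tool_pos: [0.4129, 0.2667, 0.3015]
eef_rot: [0.799, 0.601, 0.001, 0.001]
contact_force: [-0.5, 0.1, 0.3]
opening: 0.999
[0.4129465  0.26668942 0.30152644] [7.99132919e-01 6.01152982e-01 5.74825712e-04 1.15712098e-03] 1.3
[[321.2 183.9]] [[360.12848079   0.         319.91108118]
 [  0.         360.12848079 200.04319654]
 [  0.           0.           1.        ]]
```

View pics/w1.png

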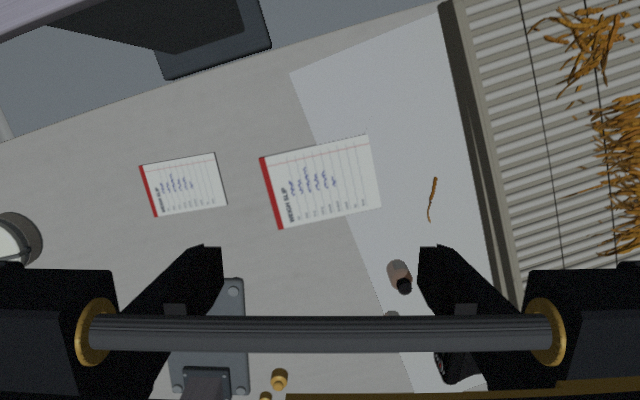

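The wrist view shows the large pad at corners (259,157), (367,135), (382,208), (278,229). The small one is at (139,165), (214,153), (227,205), (154,217).

Run:
```python
from h import *
s,st=wrist()
for q in ([(259,157),(367,135),(382,208),(278,229)],[(139,165),(214,153),(227,205),(154,217)]):
    c=np.array([at(s,p,.009) for p in q]);print(c.tolist(),c.mean(0),np.linalg.norm(np.diff(c,axis=0),axis=1))
can=np.array([.411,-.2075,.25]);from scipy.spatial.transform import Rotation as Ro
R=Ro.from_quat(st["eef_rot"]).as_matrix();print(R.T@(can-st["tool_pos"]),np.degrees(np.arctan2(R[1,0],R[0,0])))
```

```text
[[0.3968, 0.1892, 0.009], [0.4079, 0.3332, 0.009], [0.5104, 0.3293, 0.009], [0.5006, 0.1823, 0.009]] [0.453925 0.2585   0.009   ] [0.14442718 0.10257417 0.1473263 ]
[[0.3618, 0.0298, 0.009], [0.3752, 0.1336, 0.009], [0.4478, 0.1255, 0.009], [0.4361, 0.0199, 0.009]] [0.405225 0.0772   0.009   ] [0.10466136 0.07305046 0.10624618]
[-0.45863076  0.13022198  0.05107989] 74.13827380753487
```

Neither pad matches 119 x 158: the larger measures about 147 x 103 in both cameras and the smaller 105 x 73. I'll check whether the arm was hiding another pad.

Run:
```python
from h import *
a=r.snapshot("top")["image"];b=r.snapshot("scene")["image"]
A=cv2.resize(a[60:330,0:300],None,fx=2,fy=2,interpolation=cv2.INTER_CUBIC)
cv2.imwrite("pics/t2.png",A[:,:,::-1])
B=cv2.resize(b[70:250,60:340],None,fx=2.8,fy=2.8,interpolation=cv2.INTER_CUBIC)
cv2.imwrite("pics/s2.png",B[:,:,::-1])
```

```text
(no output)
```

View pics/t2.png

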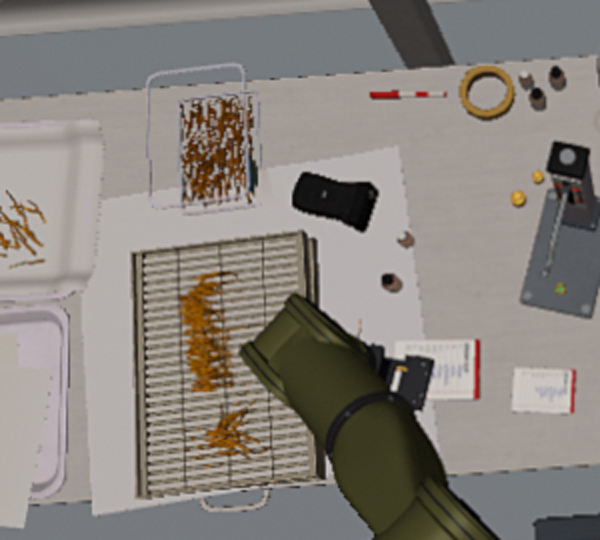

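No other pad is in view, so the larger one must be the one meant, with its centre at about (0.455, 0.257). Now to the can.

```bash
python3 -m pendant '[[[0,0,0.03],[-0.05,0.03,0],1],[[0,0,0.08],[-0.25,0.1,0],1],[[0,0,0.08],[-0.25,0.1,0],1],[[0,0,0.08],[-0.25,0.1,0],1],[[0,0,0.08],[-0.25,0.1,0],1],[[0,0,0.08],[-0.459,0.13,0.05],1],[[0,0,0.08],[-0.459,0.13,0.05],1],[[0,0,0.08],[-0.459,0.13,0.05],1],[[0,0,0.08],[-0.459,0.13,0.05],1],[[0,0,0.08],[-0.459,0.13,0.05],1]]' && python3 -m pendant '[[[0,0,0],[0,0,0],1],[[0,0,0],[0,0,0],1]]'
python3 - <<'E'
from h import *
s,st=wrist();print(st["tool_pos"],st["eef_rot"],st["clock"])
cv2.imwrite("pics/w2.png",s["image"][:,:,::-1]);print(proj(s,[[.411,-.2075,.145],[.411,-.2075,.05]]))
E
```

```text
clock: 2.5
tool_pos: [0.4112, -0.2079, 0.2501]
eef_rot: [0.82, 0.572, -0.0, -0.0]
contact_force: [0.3, -0.8, 0.0]
opening: 0.997
clock: 2.7
tool_pos: [0.412, -0.2054, 0.2505]
eef_rot: [0.82, 0.572, 0.0, -0.001]
contact_force: [-0.3, 0.3, 0.2]
opening: 0.999
[ 0.41195641 -0.20535407  0.25049612] [ 8.19927446e-01  5.72467049e-01  1.58137236e-04 -6.60516798e-04] 2.7
[[317.9 187.1]
 [318.2 164.5]]
```

View pics/w2.png

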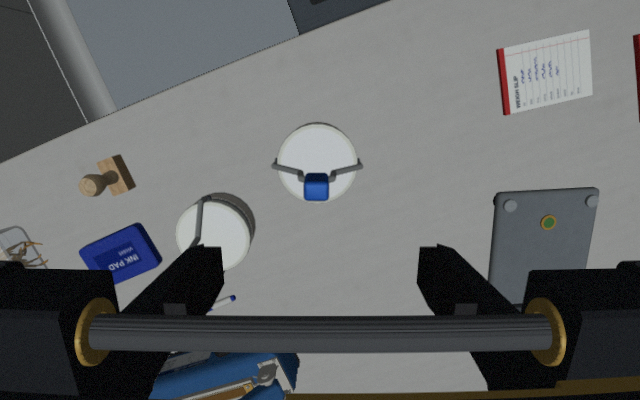

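The grip is seen at (316.5,186.5) against a predicted (318,187), and the bail is level in the image, so the alignment is good. Next: take a force baseline, descend and grasp.

```bash
cat >> h.py <<'E'
def force(n=8):
    F=[]
    for _ in range(n): F.append(np.r_[r.get_state()["contact_force"],r.get_state()["moment"],r.get_state()["tool_pos"]]);r.snapshot("wrist")
    F=np.array(F);print("F",F.mean(0)[:6].round(3),"sd",F.std(0)[:3].round(2),"pos",F.mean(0)[6:].round(4),"z",F[:,8].round(4),"op",round(r.get_state()["opening"],3),"t",r.get_state()["clock"])
E
python3 -c "from h import *;force()"
python3 -m pendant '[[[0,0,0],[-0.001,0,0.02],1],[[0,0,0],[-0.001,0,0.05],1],[[0,0,0],[-0.001,0,0.08],1],[[0,0,0],[-0.001,0,0.1],1],[[0,0,0],[-0.001,0,0.11],1],[[0,0,0],[-0.001,0,0.116],1],[[0,0,0],[-0.001,0,0.116],1],[[0,0,0],[-0.001,0,0.116],1],[[0,0,0],[-0.001,0,0.116],0.4],[[0,0,0],[-0.001,0,0.116],0.4]]' 30
python3 -c "from h import *;force(4)"
```

```text
F [-0.234  0.238  0.234  0.01  -0.001 -0.002] sd [0.49 0.49 0.44] pos [ 0.4122 -0.2048  0.251 ] z [0.2507 0.2509 0.2511 0.2511 0.2512 0.2511 0.2511 0.2511] op 1.004 t 3.15
clock: 4.15
tool_pos: [0.4117, -0.2076, 0.1356]
eef_rot: [0.82, 0.572, 0.0, 0.001]
contact_force: [0.3, -0.5, -0.2]
opening: 0.844
F [ 0.335  0.146  0.272  0.023 -0.024 -0.003] sd [0.2  0.64 0.27] pos [ 0.4116 -0.2076  0.1354] z [0.1356 0.1354 0.1353 0.1352] op 0.657 t 4.35
```

```bash
python3 -m pendant '[[[0,0,0],[0,0,0],0],[[0,0,0],[0,0,0],0],[[0,0,0],[0,0,0],0],[[0,0,0],[0,0,0],0],[[0,0,0],[0,0,0],0],[[0,0,0],[0,0,0],0],[[0,0,0],[0,0,0],0],[[0,0,0],[0,0,0],0]]' 30
python3 -c "from h import *;force(4)"
python3 -m pendant '[[[0,0,0],[0,0,-0.002],0],[[0,0,0],[0,0,-0.005],0],[[0,0,0],[0,0,-0.01],0],[[0,0,0],[0,0,-0.02],0],[[0,0,0],[0,0,-0.04],0],[[0,0,0],[0,0,-0.06],0],[[0,0,0],[0,0,-0.08],0],[[0,0,0],[0,0,-0.1],0],[[0,0,0],[0,0,-0.1],0],[[0,0,0],[0,0,-0.1],0]]'
python3 - <<'E'
from h import *
force(10)
from scipy.spatial.transform import Rotation as Ro
st=r.get_state();R=Ro.from_quat(st["eef_rot"]).as_matrix();print(R.round(3).tolist(),np.degrees(np.arctan2(R[1,0],R[0,0])))
E
```

```text
clock: 5.15
tool_pos: [0.4112, -0.2074, 0.1349]
eef_rot: [0.82, 0.572, 0.0, -0.0]
contact_force: [-0.3, -0.3, 0.1]
opening: 0.005
F [ 0.196 -0.069 -0.002 -0.013  0.008 -0.004] sd [0.39 0.44 0.33] pos [ 0.4112 -0.2074  0.1349] z [0.1349 0.1349 0.1349 0.1349] op 0.004 t 5.35
clock: 6.35
tool_pos: [0.4113, -0.2075, 0.2353]
eef_rot: [0.82, 0.572, 0.0, 0.0]
contact_force: [0.1, 0.3, -0.7]
opening: 0.005
F [ 0.041 -0.059 -0.156 -0.019  0.001 -0.   ] sd [0.5  0.49 0.54] pos [ 0.4108 -0.2073  0.2344] z [0.2353 0.2347 0.2344 0.2342 0.2341 0.2342 0.2342 0.2343 0.2344 0.2345] op 0.005 t 6.85
[[0.345, 0.938, -0.0], [0.938, -0.345, 0.0], [0.0, -0.001, -1.0]] 69.7890705659663
```

The fingers closed on nothing (opening 0.005), so I'll look.

Run:
```python
from h import *
s,st=wrist();t=r.snapshot("scene")
a=s["image"][60:400,120:520];b=t["image"][150:330,210:420]
b=cv2.resize(b,(397,340),interpolation=cv2.INTER_CUBIC)
cv2.imwrite("pics/m1.png",np.hstack([a,b])[:,:,::-1])
print(proj(s,[[.411,-.2075,.145],[.411,-.2075,.05]])-[120,60])
```

```text
[[200.7 132.4]
 [200.4 107.5]]
```

View pics/m1.png

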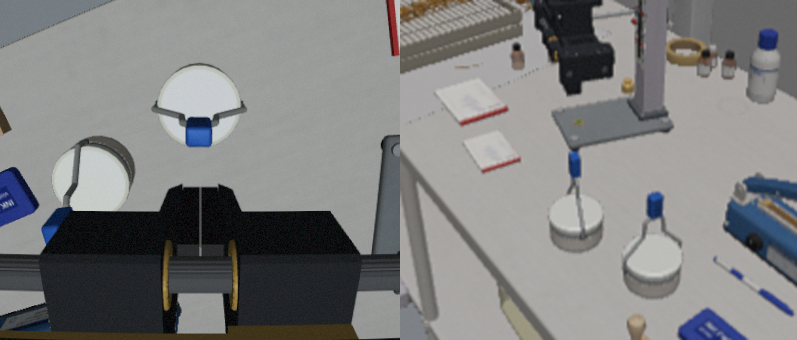

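The can is unmoved and straight under the tool, but both views suggest the fingertips sit some 35–50 mm higher than the stated 8 mm ahead of the TCP. I'll mark predicted points and look closely.

Run:
```python
from h import *
from scipy.spatial.transform import Rotation as Ro
s,st=wrist();t=r.snapshot("scene");R=Ro.from_quat(st["eef_rot"]).as_matrix()
print(st["tool_pos"])
P=[st["tool_pos"]+R@[0,0,z] for z in(.008,-.011,-.03,-.056)]
u0,v0=270,130;S=5
b=cv2.resize(t["image"][v0:v0+110,u0:u0+80],None,fx=S,fy=S,interpolation=cv2.INTER_CUBIC)
p=proj(t,P);print(p)
for q in p: cv2.circle(b,tuple(int(v) for v in (q-[u0,v0])*S+2),3,(255,0,0),-1)
w0,x0=200,240;a=cv2.resize(s["image"][x0-80:x0+80,w0+20:w0+220],None,fx=2,fy=2)
q=proj(s,P);print(q)
for k in q: cv2.circle(a,tuple(int(v) for v in (k-[w0+20,x0-80])*2),3,(255,0,0),-1)
im=np.zeros((550,800,3),np.uint8);im[:550,:400]=b;im[:320,400:]=a
cv2.imwrite("pics/m2.png",im[:,:,::-1])
```

```text
[ 0.41118603 -0.20741456  0.23476605]
[[301.2 210.7]
 [301.  204.8]
 [300.8 198.7]
 [300.6 190.3]]
[[321.5 232.1]
 [321.7 246.2]
 [321.9 263.4]
 [322.4 294.2]]
```

View pics/m2.png

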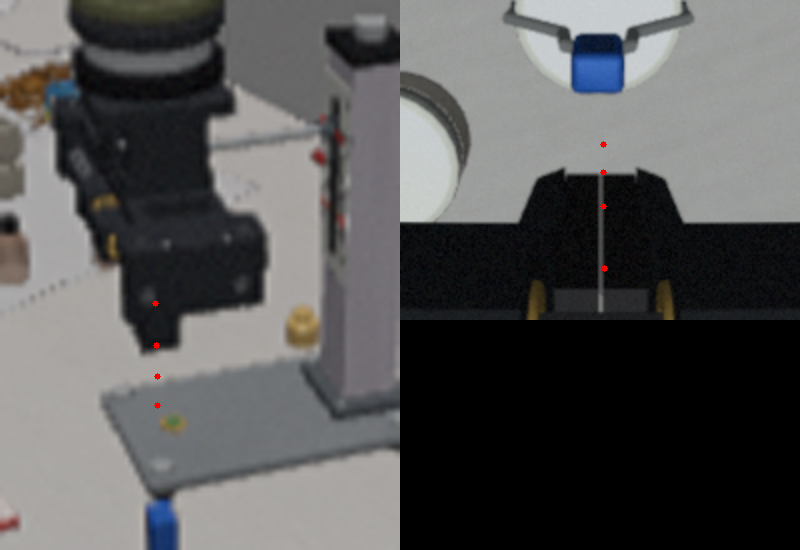

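The visible fingertips lie about 28 mm behind the reported TCP, in both the scene and wrist views, rather than 8 mm ahead of it. The reported point is therefore about 36 mm too far along z. Sideways it is right. I'll use a reported TCP z of about 0.098 for the grasp.

```bash
python3 -m pendant '[[[0,0,0],[0,0,0],0.7],[[0,0,0],[0,0,0.02],0.7],[[0,0,0],[0,0,0.04],0.7],[[0,0,0],[0,0,0.06],0.7],[[0,0,0],[0,0,0.07],0.7],[[0,0,0],[0,0,0.08],0.7],[[0,0,0],[0,0,0.095],0.7],[[0,0,0],[0,0,0.115],0.7],[[0,0,0],[0,0,0.13],0.7],[[0,0,0],[0,0,0.137],0.7]]' 30
python3 -m pendant '[[[0,0,0],[0,0,0],0],[[0,0,0],[0,0,0],0],[[0,0,0],[0,0,0],0],[[0,0,0],[0,0,0],0],[[0,0,0],[0,0,0],0],[[0,0,0],[0,0,0],0],[[0,0,0],[0,0,0],0],[[0,0,0],[0,0,0],0]]'
python3 -c "from h import *;force(6)"
```

```text
clock: 8.05
tool_pos: [0.4112, -0.2073, 0.097]
eef_rot: [0.82, 0.572, -0.0, -0.0]
contact_force: [0.6, 0.1, 0.4]
opening: 0.701
clock: 8.85
tool_pos: [0.4113, -0.208, 0.0982]
eef_rot: [0.82, 0.572, -0.0, 0.0]
contact_force: [-0.9, -2.2, 3.6]
opening: 0.222
F [-1.199e+00 -2.355e+00  5.098e+00 -4.940e-01  1.880e-01  4.000e-03] sd [0.3  0.47 0.83] pos [ 0.4113 -0.208   0.0982] z [0.0982 0.0982 0.0982 0.0982 0.0982 0.0982] op 0.219 t 9.15
```

Grasped (opening 0.22, i.e. 19.5 mm). Lift and weigh.

```bash
python3 -m pendant '[[[0,0,0],[0,0,-0.003],0],[[0,0,0],[0,0,-0.008],0],[[0,0,0],[0,0,-0.02],0],[[0,0,0],[0,0,-0.04],0],[[0,0,0],[0,0,-0.07],0],[[0,0,0],[0,0,-0.1],0],[[0,0,0],[0,0,-0.13],0],[[0,0,0],[0,0,-0.148],0],[[0,0,0],[0,0,-0.153],0],[[0,0,0],[0,0,-0.153],0]]'
python3 -m pendant '[[[0,0,0],[0,0,0],0],[[0,0,0],[0,0,0],0]]'
python3 - <<'E'
from h import *
force(16)
from scipy.spatial.transform import Rotation as Ro
s,st=wrist();R=Ro.from_quat(st["eef_rot"]).as_matrix();print(np.degrees(np.arctan2(R[1,0],R[0,0])))
T=r.snapshot("scene")
cv2.imwrite("pics/g1.png",np.hstack([s["image"][60:360,130:510],cv2.resize(T["image"][120:300,230:450],None,fx=1.66,fy=1.667)[:300]])[:,:,::-1])
yaw=np.radians(-16.46);X=np.array([np.cos(yaw),np.sin(yaw)]);hv=np.array([.5817,.0302])
for d in(.075,0): 
  g=np.r_[hv-X*d,.251]-st["tool_pos"];print(d,hv-X*d,R.T@g)
E
```

```text
clock: 10.15
tool_pos: [0.4108, -0.2069, 0.2507]
eef_rot: [0.82, 0.572, -0.0, -0.0]
contact_force: [1.3, -0.1, -6.4]
opening: 0.228
clock: 10.35
tool_pos: [0.4102, -0.2069, 0.2496]
eef_rot: [0.82, 0.572, -0.001, -0.001]
contact_force: [-0.4, 0.1, -6.3]
opening: 0.221
F [-8.300e-02  1.270e-01 -6.394e+00 -2.000e-02 -1.000e-03 -6.000e-03] sd [0.37 0.45 0.43] pos [ 0.411  -0.2073  0.2505] z [0.2496 0.2497 0.2499 0.2501 0.2503 0.2504 0.2506 0.2507 0.2508 0.2508
 0.2509 0.2509 0.2509 0.2509 0.2509 0.2509] op 0.221 t 11.15
69.78295119098836
0.075 [0.50977367 0.05145094] [ 2.77004032e-01  2.98949740e-03 -6.41539168e-05]
0 [0.5817 0.0302] [ 2.81918473e-01  7.78283124e-02 -5.85767808e-05]
```

View pics/g1.png

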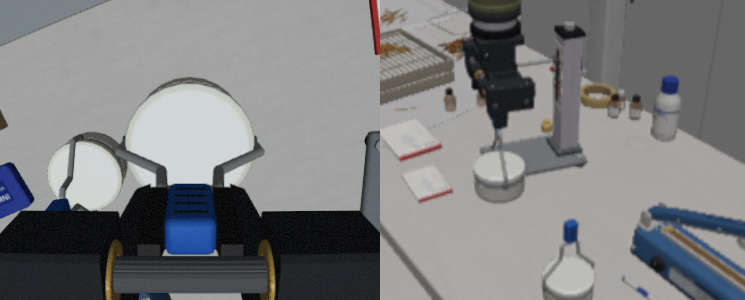

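The can is held level. The wrist reads about -6.4 N, so it weighs about 6.5 N (0.66 kg) and I expect about 47 mm of travel. Next I'll carry it to 75 mm ahead of the valley with the eye 38 mm above it, turning 3.8°.

```bash
python3 -m pendant '[[[0,0,-0.01],[0.01,0,0],0],[[0,0,-0.02],[0.035,0,0],0],[[0,0,-0.03],[0.07,0,0],0],[[0,0,-0.04],[0.11,0,0],0],[[0,0,-0.05],[0.15,0,0],0],[[0,0,-0.06],[0.19,0.001,0],0],[[0,0,-0.066],[0.225,0.002,0],0],[[0,0,-0.066],[0.252,0.003,0],0],[[0,0,-0.066],[0.269,0.003,0],0],[[0,0,-0.066],[0.277,0.003,0],0]]'
python3 -m pendant '[[[0,0,0],[0,0,0],0],[[0,0,0],[0,0,0],0],[[0,0,0],[0,0,0],0]]'
python3 - <<'E'
from h import *
from scipy.spatial.transform import Rotation as Ro
force(6)
s,st=wrist();T=r.snapshot("top");S=r.snapshot("scene")
R=Ro.from_quat(st["eef_rot"]).as_matrix();print(st["tool_pos"],np.degrees(np.arctan2(R[1,0],R[0,0])))
a=cv2.resize(T["image"][120:220,240:340],(400,400),interpolation=cv2.INTER_CUBIC)
b=cv2.resize(S["image"][110:210,265:365],(400,400),interpolation=cv2.INTER_CUBIC)
H=[[.5597,.0367,.251-.004],[.5817,.0302,.229]]
for im,c,o in((a,T,(240,120)),(b,S,(265,110))):
    for q in proj(c,H): cv2.circle(im,tuple(int(v) for v in(q-o)*4+2),2,(255,0,0),-1)
cv2.imwrite("pics/h1.png",np.hstack([a,b])[:,:,::-1])
cv2.imwrite("pics/h1w.png",s["image"][:,:,::-1])
E
```

```text
clock: 12.25
tool_pos: [0.5101, 0.055, 0.2508]
eef_rot: [0.8, 0.601, 0.001, -0.001]
contact_force: [-0.2, -1.1, -6.9]
opening: 0.224
clock: 12.55
tool_pos: [0.5092, 0.0498, 0.2508]
eef_rot: [0.802, 0.598, -0.001, 0.0]
contact_force: [0.3, -0.3, -5.9]
opening: 0.222
F [-1.690e-01  9.800e-02 -6.118e+00 -1.000e-03 -1.000e-03 -1.000e-02] sd [0.37 0.24 0.26] pos [0.5095 0.0503 0.2509] z [0.2508 0.2509 0.2509 0.2509 0.251  0.251 ] op 0.221 t 12.85
[0.5096929  0.05103399 0.25094877] 73.52747327093302
```

View pics/h1.png

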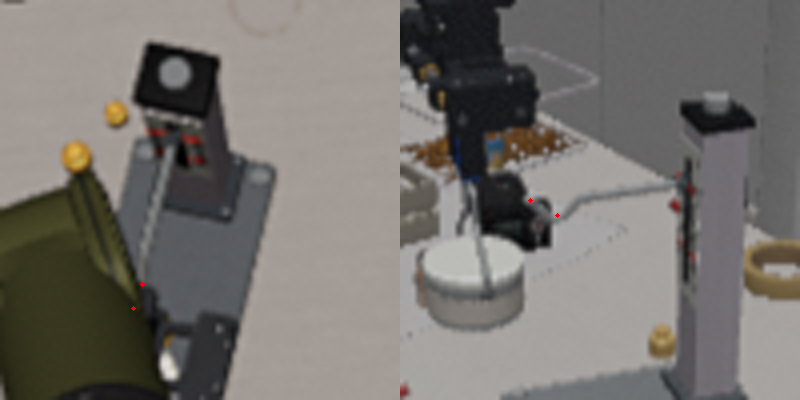

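The predicted valley (557,215) and end (530,200) lie on the seen hook to within about a pixel. Advance over the valley and start down.

```bash
python3 -m pendant '[[[0,0,0],[0,0.003,0],0],[[0,0,0],[0,0.01,0],0],[[0,0,0],[0,0.02,0],0],[[0,0,0],[0,0.03,0],0],[[0,0,0],[0,0.04,0],0],[[0,0,0],[0,0.05,0],0],[[0,0,0],[0,0.06,0],0],[[0,0,0],[0,0.069,0],0],[[0,0,0],[0,0.074,0],0],[[0,0,0],[0,0.075,0],0]]'
python3 -m pendant '[[[0,0,0],[0,0,0],0],[[0,0,0],[0,0,0.004],0],[[0,0,0],[0,0,0.01],0],[[0,0,0],[0,0,0.016],0],[[0,0,0],[0,0,0.022],0],[[0,0,0],[0,0,0.027],0],[[0,0,0],[0,0,0.03],0],[[0,0,0],[0,0,0.03],0]]'
python3 - <<'E'
from h import *
force(6);s,st=wrist();S=r.snapshot("scene")
b=cv2.resize(S["image"][110:210,265:365],(400,400),interpolation=cv2.INTER_CUBIC)
a=cv2.resize(s["image"][120:300,220:420],(444,400),interpolation=cv2.INTER_CUBIC)
cv2.imwrite("pics/h2.png",np.hstack([a[:,22:422],b])[:,:,::-1])
E
```

```text
clock: 14.0
tool_pos: [0.5824, 0.03, 0.2508]
eef_rot: [0.801, 0.599, 0.0, 0.0]
contact_force: [-0.5, 0.4, -6.5]
opening: 0.224
clock: 14.8
tool_pos: [0.5813, 0.0302, 0.2203]
eef_rot: [0.801, 0.599, -0.0, -0.0]
contact_force: [-0.8, -0.1, -6.8]
opening: 0.223
F [-1.000e-01 -3.870e-01 -6.318e+00  1.700e-02 -1.000e-03 -3.200e-02] sd [0.42 0.75 0.45] pos [0.5818 0.0303 0.2209] z [0.2203 0.2207 0.221  0.2211 0.2212 0.2212] op 0.223 t 15.1
```

View pics/h2.png

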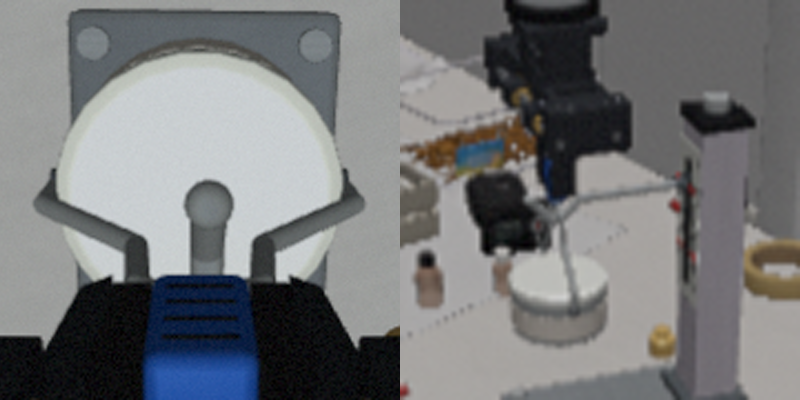

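The hook end shows centred through the bail, about 1.5 mm towards tool +x. That's my 12 views used, so from here I go by numbers. Correct sideways and lower in stages, reading the force.

```bash
python3 -m pendant '[[[0,0,0],[0.0015,0,0],0],[[0,0,0],[0.0015,0,0.001],0],[[0,0,0],[0.0015,0,0.003],0],[[0,0,0],[0.0015,0,0.005],0],[[0,0,0],[0.0015,0,0.007],0],[[0,0,0],[0.0015,0,0.009],0],[[0,0,0],[0.0015,0,0.011],0],[[0,0,0],[0.0015,0,0.013],0],[[0,0,0],[0.0015,0,0.015],0],[[0,0,0],[0.0015,0,0.018],0]]'
python3 -c "from h import *;force(8)"
python3 -m pendant '[[[0,0,0],[0,0,0.002],0],[[0,0,0],[0,0,0.004],0],[[0,0,0],[0,0,0.006],0],[[0,0,0],[0,0,0.008],0],[[0,0,0],[0,0,0.01],0],[[0,0,0],[0,0,0.012],0],[[0,0,0],[0,0,0.014],0],[[0,0,0],[0,0,0.016],0],[[0,0,0],[0,0,0.018],0],[[0,0,0],[0,0,0.02],0]]'
python3 -c "from h import *;force(8)"
```

```text
clock: 16.2
tool_pos: [0.5821, 0.0316, 0.2029]
eef_rot: [0.801, 0.599, 0.0, 0.0]
contact_force: [-1.0, 0.2, -4.4]
opening: 0.227
F [-0.463 -0.108 -4.681 -0.04   0.121  0.008] sd [0.49 0.38 0.32] pos [0.5821 0.0317 0.2028] z [0.2029 0.2024 0.2026 0.2028 0.2029 0.203  0.203  0.203 ] op 0.222 t 16.6
clock: 17.6
tool_pos: [0.5822, 0.0317, 0.1829]
eef_rot: [0.801, 0.599, 0.0, 0.0]
contact_force: [-0.7, -0.9, -1.9]
opening: 0.228
F [-7.87e-01 -2.48e-01 -2.05e+00 -7.20e-02  1.75e-01 -1.00e-03] sd [0.32 0.52 0.38] pos [0.5822 0.0317 0.1829] z [0.1829 0.1826 0.1827 0.1829 0.183  0.183  0.183  0.183 ] op 0.225 t 18.0
```

The slope is 131 N/m and the implied first contact is z≈0.2133 (expected 0.2132), so the eye is in the valley. A small Fx of -0.8 N hints at the back slope. I'll lower further while easing 2 mm forward.

```bash
python3 -m pendant '[[[0,0,0],[0,-0.0005,0.001],0],[[0,0,0],[0,-0.001,0.002],0],[[0,0,0],[0,-0.0015,0.003],0],[[0,0,0],[0,-0.002,0.004],0],[[0,0,0],[0,-0.002,0.006],0],[[0,0,0],[0,-0.002,0.008],0],[[0,0,0],[0,-0.002,0.009],0],[[0,0,0],[0,-0.002,0.01],0]]'
python3 -c "from h import *;force(12)"
```

```text
clock: 18.8
tool_pos: [0.581, 0.0323, 0.1731]
eef_rot: [0.801, 0.599, 0.001, 0.0]
contact_force: [4.2, -1.7, -1.3]
opening: 0.225
F [ 4.64  -1.928 -0.602 -0.412 -1.095  0.017] sd [0.44 0.48 0.43] pos [0.5809 0.0323 0.1731] z [0.1731 0.1729 0.173  0.1731 0.1731 0.1732 0.1732 0.1732 0.1732 0.1732
 0.1732 0.1732] op 0.225 t 19.4
```

The stick contact is stiff: -2 mm gave +5 N. Zero side force is at about -0.3 mm, so I go back 1.7 mm.

```bash
python3 -m pendant '[[[0,0,0],[0,0.0006,0],0],[[0,0,0],[0,0.0012,0],0],[[0,0,0],[0,0.0017,0.001],0],[[0,0,0],[0,0.0017,0.002],0],[[0,0,0],[0,0.0017,0.003],0],[[0,0,0],[0,0.0017,0.004],0]]'
python3 -c "from h import *;force(14)"
```

```text
clock: 20.0
tool_pos: [0.5812, 0.0321, 0.1686]
eef_rot: [0.801, 0.599, -0.0, -0.001]
contact_force: [1.2, -1.0, -0.9]
opening: 0.223
F [ 0.159  0.797 -0.362  0.143 -0.044 -0.003] sd [1.04 0.61 0.33] pos [0.5812 0.0321 0.1687] z [0.1686 0.1685 0.1686 0.1687 0.1687 0.1688 0.1688 0.1688 0.1688 0.1688
 0.1688 0.1688 0.1688 0.1688] op 0.223 t 20.7
```

```bash
python3 -m pendant '[[[0,0,0],[0,0,0.001],0],[[0,0,0],[0,0,0.002],0],[[0,0,0],[0,0,0.002],0]]'
python3 -c "from h import *;force(20)"
```

```text
clock: 21.0
tool_pos: [0.5814, 0.032, 0.1666]
eef_rot: [0.801, 0.599, -0.0, -0.0]
contact_force: [-1.8, 2.1, -1.1]
opening: 0.228
F [-2.469e+00  2.062e+00 -8.600e-02  4.510e-01  5.520e-01 -2.000e-03] sd [0.71 0.53 0.5 ] pos [0.5815 0.0319 0.1668] z [0.1666 0.1667 0.1668 0.1668 0.1668 0.1668 0.1668 0.1668 0.1668 0.1668
 0.1668 0.1668 0.1668 0.1668 0.1668 0.1668 0.1668 0.1668 0.1668 0.1668] op 0.223 t 22.0
```

Vertically balanced to within about 0.15 N. Relieve the side force (about -3 N along tool y, +1.3 N along tool x) before letting go.

```bash
python3 -m pendant '[[[0,0,0],[0.0003,-0.0005,0.0003],0],[[0,0,0],[0.0003,-0.0008,0.0007],0],[[0,0,0],[0.0003,-0.0008,0.0007],0],[[0,0,0],[0.0003,-0.0008,0.0007],0],[[0,0,0],[0.0003,-0.0008,0.0007],0],[[0,0,0],[0.0003,-0.0008,0.0007],0]]'
python3 -c "from h import *;force(16)"
```

```text
clock: 22.6
tool_pos: [0.5814, 0.032, 0.1663]
eef_rot: [0.801, 0.599, 0.0, 0.0]
contact_force: [-1.2, 0.1, -0.2]
opening: 0.219
F [-1.035  0.162  0.034  0.067  0.243  0.011] sd [0.64 0.68 0.45] pos [0.5814 0.0321 0.1663] z [0.1663 0.1663 0.1663 0.1663 0.1663 0.1663 0.1663 0.1663 0.1663 0.1663
 0.1662 0.1663 0.1663 0.1662 0.1663 0.1663] op 0.222 t 23.4
```

Balanced at 0.03 N vertical. Last small relief, ease the grip to 3 N, then open slowly.

```bash
python3 -m pendant '[[[0,0,0],[0,-0.0003,0],0],[[0,0,0],[0,-0.0003,0],0],[[0,0,0],[0,-0.0003,0],0],[[0,0,0],[0,-0.0003,0],0]]' 10
python3 -m pendant '[[[0,0,0],[0,0,0],0],[[0,0,0],[0,0,0],0],[[0,0,0],[0,0,0],0]]' 3
python3 -c "from h import *;force(6)"
python3 -m pendant '[[[0,0,0],[0,0,0],0.24],[[0,0,0],[0,0,0],0.26],[[0,0,0],[0,0,0],0.29],[[0,0,0],[0,0,0],0.32],[[0,0,0],[0,0,0],0.37],[[0,0,0],[0,0,0],0.43],[[0,0,0],[0,0,0],0.5],[[0,0,0],[0,0,0],0.56],[[0,0,0],[0,0,0],0.6],[[0,0,0],[0,0,0],0.6]]'
cat > blue.py <<'E'
from h import *
def blue(s,box):
    u0,v0,u1,v1=box;h=cv2.cvtColor(s["image"][v0:v1,u0:u1],cv2.COLOR_RGB2HSV)
    m=(h[...,0]>100)&(h[...,0]<130)&(h[...,1]>120)&(h[...,2]>50);v,u=np.nonzero(m);w=m.sum()
    return [round(float(x),2) for x in(u.mean()+u0,v.mean()+v0,w,u.std(),v.std())] if w else None
for i in range(5):
    st=r.get_state();s=r.snapshot("wrist");S=r.snapshot("scene")
    print(st["clock"],"wrist",blue(s,(250,150,390,330)),"scene",blue(S,(385-90,150,345,240)))
print(st["contact_force"].round(2),st["opening"])
E
python3 blue.py
```

```text
clock: 23.8
tool_pos: [0.5813, 0.0322, 0.1663]
eef_rot: [0.801, 0.599, 0.0, 0.0]
contact_force: [0.2, -0.7, -0.0]
opening: 0.23
clock: 24.1
tool_pos: [0.5812, 0.0322, 0.1663]
eef_rot: [0.801, 0.599, 0.0, 0.0]
contact_force: [0.7, -0.6, -0.1]
opening: 0.229
F [ 1.251 -1.439  0.051 -0.315 -0.277  0.006] sd [0.28 0.52 0.33] pos [0.5811 0.0322 0.1663] z [0.1663 0.1663 0.1663 0.1663 0.1663 0.1663] op 0.225 t 24.4
clock: 25.4
tool_pos: [0.5809, 0.0324, 0.1662]
eef_rot: [0.801, 0.599, 0.0, -0.0]
contact_force: [-1.3, 0.1, 0.1]
opening: 0.599
25.4 wrist [319.33, 283.72, 3032.0, 14.45, 19.56] scene [302.25, 169.5, 20.0, 0.77, 2.25]
25.5 wrist [319.27, 283.77, 3031.0, 14.48, 19.54] scene [302.25, 169.5, 20.0, 0.77, 2.25]
25.6 wrist [319.3, 283.86, 3026.0, 14.49, 19.51] scene [302.25, 169.5, 20.0, 0.77, 2.25]
25.7 wrist [319.29, 283.7, 3045.0, 14.46, 19.56] scene [302.25, 169.5, 20.0, 0.77, 2.25]
25.8 wrist [319.29, 283.74, 3040.0, 14.45, 19.52] scene [302.25, 169.5, 20.0, 0.77, 2.25]
[-0.98 -0.72  0.21] 0.5998112188408788
```

Free and still: the grip centroid moves less than 0.2 px. Wait on and confirm.

```bash
python3 -m pendant '[[[0,0,0],[0,0,0],0.6],[[0,0,0],[0,0,0],0.6],[[0,0,0],[0,0,0],0.6],[[0,0,0],[0,0,0],0.6],[[0,0,0],[0,0,0],0.6],[[0,0,0],[0,0,0],0.6],[[0,0,0],[0,0,0],0.6],[[0,0,0],[0,0,0],0.6],[[0,0,0],[0,0,0],0.6],[[0,0,0],[0,0,0],0.6]]'
python3 blue.py; python3 -c "from h import *;force(8)"
```

```text
clock: 26.9
tool_pos: [0.5808, 0.0324, 0.1662]
eef_rot: [0.801, 0.599, 0.0, -0.0]
contact_force: [0.0, -0.3, 0.3]
opening: 0.6
26.9 wrist [319.3, 283.75, 3036.0, 14.45, 19.53] scene [302.25, 169.5, 20.0, 0.77, 2.25]
27.0 wrist [319.27, 283.65, 3047.0, 14.46, 19.59] scene [302.25, 169.5, 20.0, 0.77, 2.25]
27.1 wrist [319.26, 283.81, 3027.0, 14.47, 19.51] scene [302.25, 169.5, 20.0, 0.77, 2.25]
27.2 wrist [319.3, 283.78, 3029.0, 14.48, 19.54] scene [302.25, 169.5, 20.0, 0.77, 2.25]
27.3 wrist [319.3, 283.74, 3031.0, 14.46, 19.55] scene [302.25, 169.5, 20.0, 0.77, 2.25]
[-0.27  0.25 -0.31] 0.6009773971735817
F [ 0.018  0.06   0.084 -0.022  0.002  0.008] sd [0.6  0.17 0.58] pos [0.5808 0.0324 0.1662] z [0.1662 0.1662 0.1662 0.1662 0.1662 0.1662 0.1662 0.1662] op 0.596 t 27.8
```

Still for over 2 s with zero contact force. Regrip gently and lift at about 10 mm/s.

```bash
python3 -m pendant '[[[0,0,0],[0,0,0],0.5],[[0,0,0],[0,0,0],0.4],[[0,0,0],[0,0,0],0.33],[[0,0,0],[0,0,0],0.29],[[0,0,0],[0,0,0],0.26],[[0,0,0],[0,0,0],0.24],[[0,0,0],[0,0,0],0.22],[[0,0,0],[0,0,0],0.2],[[0,0,0],[0,0,0],0.1],[[0,0,0],[0,0,0],0]]' 3
python3 -m pendant '[[[0,0,0],[0,0,0],0],[[0,0,0],[0,0,0],0]]' 12
python3 -m pendant '[[[0,0,0],[0,0,0],0],[[0,0,0],[0,0,0],0]]' 30
python3 -c "from h import *;force(5)"
python3 -m pendant '[[[0,0,0],[0,0,-0.0003],0],[[0,0,0],[0,0,-0.001],0],[[0,0,0],[0,0,-0.002],0],[[0,0,0],[0,0,-0.003],0],[[0,0,0],[0,0,-0.004],0],[[0,0,0],[0,0,-0.005],0],[[0,0,0],[0,0,-0.006],0],[[0,0,0],[0,0,-0.007],0],[[0,0,0],[0,0,-0.008],0],[[0,0,0],[0,0,-0.009],0]]'
```

```text
clock: 28.8
tool_pos: [0.5808, 0.0322, 0.1662]
eef_rot: [0.801, 0.599, -0.0, 0.0]
contact_force: [-1.5, -1.3, -0.2]
opening: 0.229
clock: 29.0
tool_pos: [0.5808, 0.0323, 0.1662]
eef_rot: [0.801, 0.599, -0.0, -0.0]
contact_force: [-0.4, -0.7, 0.0]
opening: 0.222
clock: 29.2
tool_pos: [0.5808, 0.0323, 0.1662]
eef_rot: [0.801, 0.599, -0.0, -0.0]
contact_force: [0.1, -0.6, 0.7]
opening: 0.224
F [-0.289 -0.824  0.494 -0.208  0.045 -0.006] sd [0.26 0.27 0.42] pos [0.5808 0.0323 0.1662] z [0.1662 0.1662 0.1662 0.1662 0.1662] op 0.222 t 29.45
clock: 30.45
tool_pos: [0.5808, 0.0323, 0.1752]
eef_rot: [0.801, 0.599, -0.0, -0.0]
contact_force: [-1.0, -1.1, -1.1]
opening: 0.225
```

```bash
python3 -m pendant '[[[0,0,0],[0,0,-0.001],0],[[0,0,0],[0,0,-0.002],0],[[0,0,0],[0,0,-0.003],0],[[0,0,0],[0,0,-0.004],0],[[0,0,0],[0,0,-0.005],0],[[0,0,0],[0,0,-0.006],0],[[0,0,0],[0,0,-0.007],0],[[0,0,0],[0,0,-0.008],0],[[0,0,0],[0,0,-0.009],0],[[0,0,0],[0,0,-0.01],0]]'
python3 -m pendant '[[[0,0,0],[0,0,-0.001],0],[[0,0,0],[0,0,-0.002],0],[[0,0,0],[0,0,-0.003],0],[[0,0,0],[0,0,-0.004],0],[[0,0,0],[0,0,-0.005],0],[[0,0,0],[0,0,-0.006],0],[[0,0,0],[0,0,-0.007],0],[[0,0,0],[0,0,-0.008],0],[[0,0,0],[0,0,-0.009],0],[[0,0,0],[0,0,-0.01],0]]'
python3 -m pendant '[[[0,0,0],[0,0,-0.001],0],[[0,0,0],[0,0,-0.002],0],[[0,0,0],[0,0,-0.003],0],[[0,0,0],[0,0,-0.004],0],[[0,0,0],[0,0,-0.005],0],[[0,0,0],[0,0,-0.006],0],[[0,0,0],[0,0,-0.007],0],[[0,0,0],[0,0,-0.008],0],[[0,0,0],[0,0,-0.009],0],[[0,0,0],[0,0,-0.01],0]]'
python3 -m pendant '[[[0,0,0],[0,0,-0.001],0],[[0,0,0],[0,0,-0.002],0],[[0,0,0],[0,0,-0.003],0],[[0,0,0],[0,0,-0.004],0],[[0,0,0],[0,0,-0.005],0],[[0,0,0],[0,0,-0.006],0],[[0,0,0],[0,0,-0.007],0],[[0,0,0],[0,0,-0.008],0],[[0,0,0],[0,0,-0.009],0],[[0,0,0],[0,0,-0.01],0]]'
```

```text
clock: 31.45
tool_pos: [0.5808, 0.0323, 0.1852]
eef_rot: [0.801, 0.599, -0.0, -0.0]
contact_force: [-0.1, -0.8, -2.8]
opening: 0.22
clock: 32.45
tool_pos: [0.5808, 0.0324, 0.1952]
eef_rot: [0.801, 0.599, -0.0, -0.0]
contact_force: [-0.0, -1.1, -3.7]
opening: 0.225
clock: 33.45
tool_pos: [0.5808, 0.0325, 0.2052]
eef_rot: [0.801, 0.599, 0.0, -0.0]
contact_force: [-0.9, -0.3, -4.3]
opening: 0.22
clock: 34.45
tool_pos: [0.5808, 0.0326, 0.2152]
eef_rot: [0.801, 0.599, -0.0, -0.0]
contact_force: [-0.1, 0.1, -6.7]
opening: 0.222
```

Off the hook and carrying the full weight again. Raise, then back out.

```bash
python3 -m pendant '[[[0,0,0],[0,0,-0.002],0],[[0,0,0],[0,0,-0.005],0],[[0,0,0],[0,0,-0.01],0],[[0,0,0],[0,0,-0.016],0],[[0,0,0],[0,0,-0.022],0],[[0,0,0],[0,0,-0.028],0],[[0,0,0],[0,0,-0.033],0],[[0,0,0],[0,0,-0.036],0],[[0,0,0],[0,0,-0.036],0],[[0,0,0],[0,0,-0.036],0]]'
python3 -m pendant '[[[0,0,0],[0,-0.003,0],0],[[0,0,0],[0,-0.01,0],0],[[0,0,0],[0,-0.02,0],0],[[0,0,0],[0,-0.03,0],0],[[0,0,0],[0,-0.04,0],0],[[0,0,0],[0,-0.05,0],0],[[0,0,0],[0,-0.06,0],0],[[0,0,0],[0,-0.07,0],0],[[0,0,0],[0,-0.077,0],0],[[0,0,0],[0,-0.08,0],0]]'
python3 - <<'E'
from h import *
from scipy.spatial.transform import Rotation as Ro
force(4);st=r.get_state();R=Ro.from_quat(st["eef_rot"]).as_matrix()
print(R.T@(np.array([.4555,.257,.251])-st["tool_pos"]))
t=r.snapshot("top");im=t["image"].astype(int)
E
```

```text
clock: 35.45
tool_pos: [0.5807, 0.0324, 0.2511]
eef_rot: [0.801, 0.599, -0.0, -0.0]
contact_force: [0.2, -0.7, -6.6]
opening: 0.222
clock: 36.45
tool_pos: [0.5031, 0.0554, 0.2513]
eef_rot: [0.801, 0.599, -0.0, -0.0]
contact_force: [0.0, -0.7, -6.9]
opening: 0.222Traceback (most recent call last):
  File "<stdin>", line 3, in <module>
  File "h.py", line 16, in force
    for _ in range(n): F.append(np.r_[r.get_state()["contact_force"],r.get_state()["moment"],r.get_state()["tool_pos"]]);r.snapshot("wrist")
                                                                                                                         ~~~~~~~~~~^^^^^^^^^
ValueError: 200 camera calls are used up
```

Camera calls are used up, and the pad position is already known from two cameras. Tool shift: x +0.180, y -0.103.

```bash
python3 -m pendant '[[[0,0,0],[0.006,-0.004,0],0],[[0,0,0],[0.02,-0.012,0],0],[[0,0,0],[0.045,-0.026,0],0],[[0,0,0],[0.075,-0.043,0],0],[[0,0,0],[0.105,-0.06,0],0],[[0,0,0],[0.135,-0.077,0],0],[[0,0,0],[0.158,-0.09,0],0],[[0,0,0],[0.172,-0.098,0],0],[[0,0,0],[0.18,-0.103,0],0],[[0,0,0],[0.18,-0.103,0],0]]'
python3 -m pendant '[[[0,0,0],[0,0,0],0],[[0,0,0],[0,0,0.01],0],[[0,0,0],[0,0,0.03],0],[[0,0,0],[0,0,0.055],0],[[0,0,0],[0,0,0.08],0],[[0,0,0],[0,0,0.105],0],[[0,0,0],[0,0,0.122],0],[[0,0,0],[0,0,0.132],0],[[0,0,0],[0,0,0.136],0],[[0,0,0],[0,0,0.138],0]]'
python3 -m pendant '[[[0,0,0],[0,0,0],0],[[0,0,0],[0,0,0],0],[[0,0,0],[0,0,0],0]]'
```

```text
clock: 37.5
tool_pos: [0.4558, 0.2586, 0.2511]
eef_rot: [0.8, 0.6, 0.0, -0.001]
contact_force: [0.5, -0.6, -7.1]
opening: 0.221
clock: 38.5
tool_pos: [0.4568, 0.2565, 0.1132]
eef_rot: [0.801, 0.598, 0.0, 0.0]
contact_force: [-0.1, 0.8, -6.0]
opening: 0.222
clock: 38.8
tool_pos: [0.4567, 0.2571, 0.1139]
eef_rot: [0.801, 0.599, 0.001, 0.0]
contact_force: [-0.7, -0.5, -5.7]
opening: 0.222
```

Now ease down 1 mm per row, with contact expected near z=0.107.

```bash
python3 -m pendant '[[[0,0,0],[0,0,0.001],0],[[0,0,0],[0,0,0.002],0],[[0,0,0],[0,0,0.003],0],[[0,0,0],[0,0,0.004],0],[[0,0,0],[0,0,0.005],0],[[0,0,0],[0,0,0.0055],0],[[0,0,0],[0,0,0.006],0]]'
python3 -m pendant '[[[0,0,0],[0,0,0.0005],0],[[0,0,0],[0,0,0.0005],0]]'
python3 -m pendant '[[[0,0,0],[0,0,0.0005],0],[[0,0,0],[0,0,0.0005],0]]'
```

```text
clock: 39.5
tool_pos: [0.4562, 0.2568, 0.1071]
eef_rot: [0.801, 0.599, 0.0, -0.0]
contact_force: [0.8, -0.2, -7.0]
opening: 0.223
clock: 39.7
tool_pos: [0.4562, 0.2568, 0.1068]
eef_rot: [0.801, 0.599, 0.0, -0.0]
contact_force: [-0.6, 0.1, -5.7]
opening: 0.225
clock: 39.9
tool_pos: [0.4562, 0.2569, 0.1067]
eef_rot: [0.801, 0.599, 0.0, -0.0]
contact_force: [-1.9, -0.6, 0.9]
opening: 0.226
```

Contact: the force went from -6 to about +1 N at z=0.1067, so the can stands on the pad. Ease the grip, open slowly and retreat.

```bash
python3 -m pendant '[[[0,0,0],[0,0,0],0],[[0,0,0],[0,0,0],0],[[0,0,0],[0,0,0],0]]' 5
python3 -m pendant '[[[0,0,0],[0,0,0],0.24],[[0,0,0],[0,0,0],0.26],[[0,0,0],[0,0,0],0.29],[[0,0,0],[0,0,0],0.34],[[0,0,0],[0,0,0],0.4],[[0,0,0],[0,0,0],0.5],[[0,0,0],[0,0,0],0.6],[[0,0,0],[0,0,0],0.65],[[0,0,0],[0,0,0],0.65],[[0,0,0],[0,0,0],0.65]]'
python3 -m pendant '[[[0,0,0],[0,0,-0.005],0.65],[[0,0,0],[0,0,-0.015],0.65],[[0,0,0],[0,0,-0.03],0.65],[[0,0,0],[0,0,-0.05],0.65],[[0,0,0],[0,0,-0.075],0.65],[[0,0,0],[0,0,-0.1],0.65],[[0,0,0],[0,0,-0.13],0.65],[[0,0,0],[0,0,-0.16],0.65],[[0,0,0],[0,0,-0.17],0.65],[[0,0,0],[0,0,-0.17],0.65]]'
python3 -m pendant '[[[0,0,0],[0,0,0],0.65],[[0,0,0],[0,0,0],0.65],[[0,0,0],[0,0,0],0.65],[[0,0,0],[0,0,0],0.65],[[0,0,0],[0,0,0],0.65]]'
```

```text
clock: 40.2
tool_pos: [0.4562, 0.2569, 0.1066]
eef_rot: [0.801, 0.599, 0.0, -0.0]
contact_force: [-2.9, -0.2, 5.8]
opening: 0.228
clock: 41.2
tool_pos: [0.4562, 0.2568, 0.1062]
eef_rot: [0.801, 0.599, 0.0, -0.0]
contact_force: [0.1, 0.1, -0.1]
opening: 0.647
clock: 42.2
tool_pos: [0.457, 0.2573, 0.2779]
eef_rot: [0.801, 0.599, 0.002, 0.0]
contact_force: [0.3, -0.0, 0.0]
opening: 0.647
clock: 42.7
tool_pos: [0.4561, 0.2567, 0.2757]
eef_rot: [0.801, 0.599, -0.0, -0.0]
contact_force: [0.5, 0.2, 0.4]
opening: 0.647
```

Zero force after opening, and the hand is clear above the can. Hand in.

```bash
python3 -c "from plant import r;print(r.finish_job())"
```

```text
the job is handed in; nothing more can be done
None
```

The sample can has been weighed and set down on the larger pad of weigh slips, and the job was handed in at about 43 s. No verdict is reported.

**What I did:** I took the nearer can, hung it in the hook's valley and lowered it until the vertical force read 0.05 N. I then let go, let it hang, regripped it and lifted it off at about 10 mm/s before placing it. It weighs about 6.4 N (0.65 kg), which took the hook to about 47 mm, short of the red end mark at 65 mm.

**Last checks:**
- **Hanging:** for over 2 s the grip moved less than 0.2 px in the wrist camera, with no contact force.
- **Placing:** the can touched down at the height expected for the pad. The tool was at (0.456, 0.257) against a measured pad centre of about (0.4555, 0.257). After release the force read zero and the hand is 170 mm up.

**What disagreed or went wrong:**
- **Fingertip position:** the fingertips sit about 36 mm further back than stated, so my first grasp closed on air above the can without moving it.
- **Pad size:** the larger pad measured about 147 x 103 mm, not 158 x 119 mm. The only other pad was smaller, about 105 x 73 mm, so I chose the larger.
- **Side force on the hook:** a 2 mm adjustment while the bail rested on the hook pushed it sideways with up to 5 N. I eased this before letting go; about 2 N was left at the last reading.
- **No final picture:** I had used all the camera calls, so the can's last position rests on position and force readings only. I also could not check by camera that the other things stayed put.

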